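# Ready a bench turret punch: index the big punch under the ram and shut the slug drawer

## Task

Get the hand turret punch ready for the big hole: turn its turret, either way round, until the punch with the widest head has clicked in right under the ram, and push the slug drawer in until it snaps home. Leave the oil can, the file and the pile of blanks where they are.

Things in the scene. Friction and masses are not known exactly. Their poses are not given: they have to be found in the camera images.
- press: Hand turret punch bolted to the bench, dark cast iron C-frame. Origin on the bench under the turret's axis; x points from the turret to the spine (away from the operator), y to the press's left, z up. Base 84 mm high, x -130 to 270, y -120 to 120 mm. Spine x 142 to 268, y -40 to 40, up to 384 mm high. Upper arm and head overhang the work station only; the rest of the turret is open from above.
- head_front (a point): Middle of the lower front edge of the fixed head, at (63, 0, 212) mm in the press's frame (axes as the press's). Head and upper arm are one block 70 mm wide, from here back to the spine and up to 384 mm. The press's operating lever is parked and fixed, a bar on the press's left rising from (165, 62, 345) mm to a black grip ending at (222, 88, 625) mm: keep clear of it.
- ram (a point): Centre of the ram's flat underside (34 mm across, 200 mm above the bench), at (90, 0, 200) mm in the press's frame, 4 mm above the punch heads' tops.
- turret_top (a point): On the turret's axis, on top of its upper plate, 160 mm above the bench; x axis to the big punch. Two steel plates 240 mm across, 92 to 117 and 135 to 160 mm up. Eight punches on it, 45 degrees apart, axes 90 mm from the turret's; their heads top out at 196 mm and can be pushed sideways like upright pins. Head diameters anticlockwise from above: 36 (big), 18, 18, 20, 20, 22, 22, 24 mm.
- index_plate (a point): On the turret's axis, top of the scalloped index plate (8 lobes, 101 mm across, from 160 to 174 mm above the bench; a nut on it reaches 190 mm). On its side towards the ram a spring-loaded roller under the head sits in a scallop at each of the 8 stations; the roller and its pin lie 43 to 65 mm from the axis.
- turret (a joint): Turn of the turret, rad, anticlockwise from above positive, 0 (or a whole turn, 6.283) when the big punch is under the ram; turns either way without end. It clicks into a station every 0.785 rad: leaving one takes about 0.6 N m (7 N at a punch head), and from 0.45 rad on it is drawn into the next by itself, to within 0.02 rad.
- big_punch (a point): Centre of the top of the big punch's head (36 mm across), 196 mm above the bench, 90 mm from the turret's axis.
- drawer_pull (a point): Middle of the front edge of the slug drawer's pull lip, 53 mm above the bench; axes as the press's. The drawer sits in the base under the work station and opens to the press's right (-y). Front panel 106 mm wide, 9 to 59 mm above the bench, 20 mm behind the lip's edge; lip 70 mm wide, 6 mm thick. Shut, this point is at (90, -150, 53) mm in the press's frame.
- drawer (a joint): How far the drawer is open, m: 0 fully home (a fixed stop), 0.11 at most. It slides with 1 to 2 N; from 15 mm to 6 mm open a sprung catch resists with up to 9 N, past that it draws the drawer home and holds it.
- oilcan: Aluminium oil can with a thin brass spout, loose, 66 mm across and 88 mm high, the spout reaching 30 mm to its -y side and 163 mm up. Origin under its centre. Stands on the press's right, in front of the drawer's near side. Not to be moved.
- blanks: Pile of steel blanks, loose, 66 x 50 x 15 mm, one piece. Origin under its centre. Lies on the press's right, behind the drawer. Not to be moved.
- file: Hand file with a white handle, loose, 280 mm long: blade to +x (to 160 mm from the origin, 22 mm wide), handle to -x (to -120 mm, 26 mm thick). Lies on the press's left. Not to be moved.

How it is judged:
By the outcome, as a careful person would: the job done as asked, in the order asked, and still so for the second after the job is handed in, with the robot touching nothing.
It also fails if it takes over 64 s, if anything falls off the work surface, if the arm or the gripper's body presses on something with over 40 N, if the wrist force passes 120 N, or if a joint passes its speed limit or range.

## Robot

A 7-joint arm with a two-finger parallel gripper is mounted at the origin on the work surface. World frame = base frame: x ahead of the robot, y to its left, z up, the work surface at z = 0. Lengths are in m, angles in rad, forces in N, time in s.
With the tool pointing down it reaches from about 0.425 to 0.875 m from the base axis. Payload 4.7 kg.
Tool frame: the origin (TCP) lies midway between the tips of the shut fingers; the grasp point (between the pads) lies 19 mm behind it; z points along the fingers, y is the line along which they close (so a half turn about z gives the same grasp; the last joint's range is limited). The gripper opens to 87 mm and grips with 3 to 60 N. Pads are 19 mm wide; open, the fingers measure 117 mm over their backs; the gripper's body (75 mm by 190 mm) begins 51 mm behind the grasp point.
Start: joints at [-1.219, 0.321, -0.07, 1.45, 0.023, 1.371, -0.057], TCP at [0.215, 0.613, 0.223] pointing down, gripper open.
Joint ranges: [-2.86, 2.86], [-0.3, 2.09], [-1.38, 1.24], [0.06, 2.45], [-1.56, 4.7], [0.09, 2.05], [-2.69, 2.69]. Speed limits (rad/s): [2.57, 2.57, 3.14, 3.14, 3.14, 3.14, 3.14].

## Interface

Orientations are given as a rotation vector (axis times angle).
In Python, from bench import ctrl, get_image, calibration gives the robot as it stands.
- The arm moves only by the tool apply_moves, never from a script. Its arguments are lists of equal length, an entry for each row: "dp": the shift along the tool's x, y, z in m, a list of three; "twist": the turn, a rotation vector about the tool's x, y, z in rad, a list of three; "fingers": the closure, from 0 (fully open) to 1 (shut). In form: {"dp": [[dx, dy, dz], ...], "twist": [[ax, ay, az], ...], "fingers": [fingers, ...]}. A call has 1 to 10 rows; each row shifts and turns the commanded pose from where the row before left it, along the tool's axes as they then stand; what a row does not reach is not made up. A row lasts 1/10 s, in which the tool goes at most 50 mm and 8.59 degrees, less where a joint would pass 70% of its speed; a pose out of reach is approached as far as the arm can. A call is refused whole if a number of a shift passes 0.05 or a number of a turn 0.15, either way. A call with a gripper value outside its range is refused whole. The fingers move at their own pace and stop on an object; "newtons" is the grip in N (left out, the last holds). Time passes only in rows, so rows that do not move let the fingers close. It gives the time, the measured TCP pose, the force, the opening and the grip force at its end, in the units of the state.
- ctrl.get_state(): the state, without advancing time (a new reading comes with each control period).
- get_image(name): name is "scene" or "top" or "wrist"; returns the picture (480x640x3 uint8, red, green, blue); there is no depth.
- calibration(name): a dict with "fx", "fy", "cx", "cy" (pixels), "k1" (the pictures are not rectified: a ray, as slopes to the right and down, at radius r is drawn at 1 + k1 r^2 times it, then the intrinsics apply), "eye" and "attitude" of the camera in the world; the wrist camera has in their place "hand_eye" (4x4, takes a point from camera to tool coordinates, whose origin is the TCP and whose axes are the flange's). Camera axes: x right, y up, looking along -z (the intrinsics and any distortion apply to the point x, -y, -z); pixel columns grow to the right and rows downward; lengths in m; the calibration is good to about 2 mm. A picture is of the moment at which its call begins: read the wrist's pose just before it. calibration takes no time and is no camera call.
- ctrl.close_job(): hands the job in; it is judged then, once.
The state is a dict: "time": time; "joint_positions": joint angles; "qd": joint speeds; "joint_torque": joint torques, N m; "position": TCP position; "tool_rot": TCP orientation; "ft_force": force on the tool from outside, world axes, zero at the start; "torque": the same for the moment, N m; "grip_width": opening from 0.0 (shut) to 1.0 (fully open); "grip_force": force on a finger pad.
Only numpy, scipy, OpenCV 4.12 (cv2) and the standard library are available. Lean on these libraries where they do the work, as an engineer would, in place of code of your own. Each camera call takes 0.05 s, during which the arm holds its last target. There are 200 camera calls.

## Working session

There is one attempt and no reset: what is moved stays moved. The work goes in short steps, Python scripts to look and compute and a tool call to move; the robot and the scene stay as the last step left them, time stands still between calls to the robot, and variables do not carry over. Pictures are saved under pics/ and viewed, at most 10 in all, crops included, and the job is handed in when it is done.

Besides the shell and the picture viewer there is one more tool, called after ">>>" as name(argument=value, ...) on one line, values as JSON. apply_moves: Moves the arm, as the interface text tells. Its arguments: {"type":"object","properties":{"dp":{"type":"array"},"twist":{"type":"array"},"fingers":{"type":"array"},"newtons":{"type":"number"}},"required":["dp","twist","fingers"]}

```bash
mkdir -p pics
python3 - <<'E'
from bench import ctrl,get_image,calibration
import cv2
s=ctrl.get_state();print(s)
for n in("scene","top"):
    cv2.imwrite(f"pics/{n}0.png",get_image(n)[:,:,::-1]);print(n,calibration(n))
print(calibration("wrist"))
E
```

```text
{'time': 0.0, 'joint_positions': array([-1.21892257,  0.32184679, -0.07007048,  1.45169053,  0.02260791,
        1.3707959 , -0.05686947]), 'qd': array([-2.43091345e-04, -1.63773435e-03, -1.33657735e-05,  6.97276903e-04,
       -6.96479106e-04, -1.26930707e-03, -1.58043805e-03]), 'joint_torque': array([ 6.47969409e-04, -4.91300547e+01, -4.03643483e-01, -3.12522876e+01,
       -6.38059666e-02,  4.38025407e-02,  1.81812579e-04]), 'position': array([0.21527418, 0.6127207 , 0.22143817]), 'tool_rot': array([-5.27941555e-01, -3.09669199e+00,  3.04955928e-03]), 'ft_force': array([0.43474764, 0.36798328, 0.57608903]), 'torque': array([-0.05822181, -0.00665977, -0.00726249]), 'grip_force': 0.0, 'grip_width': 0.9976343783745729}
scene {'fx': 487.1387619000169, 'fy': 487.1387619000169, 'cx': 320.0074888324781, 'cy': 237.36990372693768, 'k1': -0.09900763770766803, 'eye': array([ 0.30400364, -0.00975938,  1.07785121]), 'attitude': array([ 0.286792  , -0.23226299, -1.35849633])}
top {'fx': 585.1532219944824, 'fy': 585.1532219944824, 'cx': 309.4956064728954, 'cy': 244.52940855074831, 'k1': -0.0970756315692852, 'eye': array([0.45215053, 0.03231986, 1.07563849]), 'attitude': array([ 0.12897174, -0.13348107, -1.55158282])}
{'fx': 365.9157706740753, 'fy': 365.9157706740753, 'cx': 314.51623816281983, 'cy': 237.9988402168597, 'k1': -0.019510632165933742, 'hand_eye': array([[-1.30766177e-04,  9.59782016e-01,  2.80746262e-01,
         7.68801469e-02],
       [ 9.99999704e-01, -8.74890376e-05,  7.64877656e-04,
        -4.79032050e-04],
       [ 7.58678040e-04,  2.80746279e-01, -9.59781721e-01,
        -1.62146823e-01],
       [ 0.00000000e+00,  0.00000000e+00,  0.00000000e+00,
         1.00000000e+00]])}
```

View pics/top0.png

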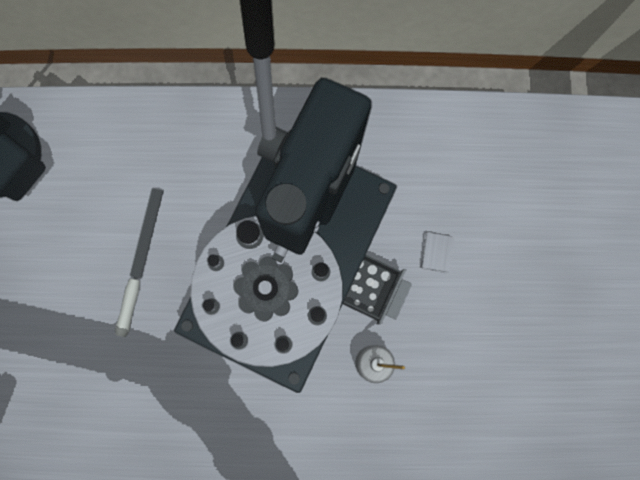

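View pics/scene0.png

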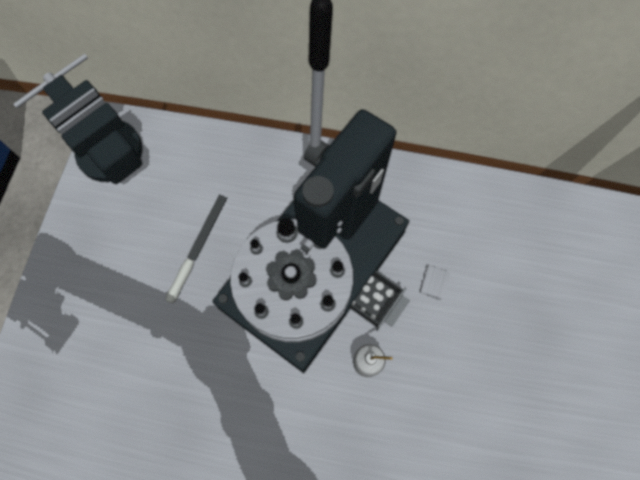

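The top view shows the big punch at (248,233), one station anticlockwise of the head. The drawer's lip edge runs about (411,275)-(393,319), the oil can is at (376,363) and the blanks at (436,251). I'll fit the press pose next.

```bash
cat > h.py <<'E'
import numpy as np
from scipy.spatial.transform import Rotation as R
from bench import ctrl,calibration
def ray(name,uv,pose=None):
    c=calibration(name)
    d=(np.array(uv,float)-[c["cx"],c["cy"]])/[c["fx"],c["fy"]]
    r=np.linalg.norm(d);x=r
    for _ in range(20): x=r/(1+c["k1"]*x*x)
    d=d*x/r
    v=np.array([d[0],-d[1],-1])
    if name=="wrist":
        H=c["hand_eye"];p,q=pose;Rt=R.from_rotvec(q).as_matrix()
        return p+Rt@H[:3,3],Rt@H[:3,:3]@v
    return c["eye"],R.from_rotvec(c["attitude"]).as_matrix()@v
def at(name,uv,z,pose=None):
    o,v=ray(name,uv,pose);return (o+v*(z-o[2])/v[2])[:2]
E
python3 - <<'E'
from h import *
from scipy.optimize import least_squares
B=[((300,391),(-.13,-.12)),((176,330),(-.13,.12)),((396,186),(.27,-.12))]
P=[(248,233),(215,262),(210,305),(238,340),(283,344),(317,314),(321,269)]
c=at("top",(265,288),.19);print("axis",c)
pw=np.array([at("top",p,.196) for p in P]);print(pw, np.linalg.norm(pw-c,axis=1))
bw=np.array([at("top",b[0],.084) for b in B])
bp=np.array([b[1] for b in B])
rot=lambda a:np.array([[np.cos(a),-np.sin(a)],[np.sin(a),np.cos(a)]])
f=lambda q:np.r_[(bp@rot(q[2]).T+q[:2]-bw).ravel(),2*(q[:2]-c), (q[:2]+np.array([[.09*np.cos(q[2]+q[3]+k*np.pi/4),.09*np.sin(q[2]+q[3]+k*np.pi/4)] for k in range(7)])-pw).ravel()]
s=least_squares(f,[*c,-.4,.785]);print(s.x,np.round(s.fun*1000,1))
q=s.x
np.save("press.npy",q)
loc=lambda w:(np.array(w)-q[:2])@rot(q[2])
for n,uv,z in(("lipA",(411,275),.053),("lipB",(393,319),.053),("can top",(376,363),.088),("spouttip",(404,367),.163),("blank",(436,251),.015),("panelL",(404,267),.059),("panelR",(378,323),.059),("filetip",(157,189),.01),("fileend",(123,333),.02)):
    w=at("top",uv,z);print(n,w,loc(w))
E
```

```text
axis [0.53394888 0.09739044]
[[0.61729408 0.1252881 ]
 [0.57169793 0.17410516]
 [0.50636077 0.17905919]
 [0.45506575 0.13518306]
 [0.45034808 0.06803516]
 [0.49560072 0.0180965 ]
 [0.56356041 0.01291949]] [0.08789029 0.08549935 0.0862026  0.08746902 0.08860488 0.08808014
 0.08951081]
[ 0.53477699  0.09665738 -0.42813979  0.75989135] [-6.5 -1.3 -3.7  6.   4.3 -5.1  1.7 -1.5  2.6  0.7  2.5  3.4 -0.9  2.7
 -1.2  0.9 -0.7 -0.7 -0.3 -2.3  0.5 -1.4]
lipA [ 0.57333498 -0.14916323] [ 0.13713734 -0.20762428]
lipB [ 0.49574213 -0.11676148] [ 0.05309551 -0.21036206]
can top [ 0.4208934  -0.08293529] [-0.02904127 -0.21066467]
spouttip [ 0.4175838  -0.11742748] [-0.01773171 -0.24341766]
blank [ 0.6230036  -0.20294802] [ 0.20465317 -0.23593306]
panelL [ 0.58659282 -0.13590254] [ 0.14369296 -0.19005612]
panelR [ 0.48828783 -0.08980788] [ 0.03512346 -0.18893617]
filetip [0.73421711 0.32029938] [0.08858707 0.28625939]
fileend [0.46357299 0.36450551] [-0.17598208  0.21410964]
```

Fit: axis at about (0.535, 0.097), yaw −0.43, turret at about +0.76 (one station anticlockwise), drawer about 59 mm open. I'll turn the hand so its y lies along press x, then fingers shut push the pin opposite the ram clockwise.

>>> apply_moves(dp=[[0,0,-0.003],[0,0,-0.003],[0,0,-0.003],[0,0,-0.003],[0,0,-0.003],[0,0,-0.003],[0,0,-0.003],[0,0,-0.003],[0,0,-0.003],[0,0,-0.003]], twist=[[0,0,-0.148],[0,0,-0.148],[0,0,-0.148],[0,0,-0.148],[0,0,-0.148],[0,0,-0.148],[0,0,-0.148],[0,0,-0.148],[0,0,-0.148],[0,0,-0.148]], fingers=[1,1,1,1,1,1,1,1,1,1])

```text
time: 1.1
position: [0.2154, 0.6129, 0.252]
tool_rot: [1.706, -2.637, 0.001]
ft_force: [0.0, 0.3, 0.5]
grip_width: 0.168
grip_force: 0.0
```

```bash
cat >> h.py <<'E'
def W(x,y):  # press->world
    q=np.load("press.npy");c,s=np.cos(q[2]),np.sin(q[2]);return np.array([q[0]+c*x-s*y,q[1]+s*x+c*y])
def rep(x,y,z):
    s=ctrl.get_state();Rt=R.from_rotvec(s["tool_rot"]).as_matrix()
    d=np.r_[W(x,y),z]-s["position"];print("t",round(s["time"],2),"pos",s["position"].round(3),"x,y axes",Rt[:,0].round(3),Rt[:,1].round(3),"F",s["ft_force"].round(1),"q",s["joint_positions"].round(2),"grip",s["grip_width"])
    print("dp tool",(Rt.T@d).round(4))
E
python3 -c "
from h import *
rep(-.083,-.034,.25)"
```

```text
t 1.1 pos [0.215 0.613 0.252] x,y axes [-0.41  -0.912  0.001] [-0.912  0.41  -0.   ] F [0.  0.3 0.5] q [-1.07  0.32 -0.26  1.4   0.08  1.43  1.39] grip 0.16814383173998781
dp tool [ 0.3735 -0.4198  0.0025]
```

>>> apply_moves(dp=[[0.029,-0.035,0],[0.029,-0.035,0],[0.029,-0.035,0],[0.029,-0.035,0],[0.029,-0.035,0],[0.029,-0.035,0],[0.029,-0.035,0],[0.029,-0.035,0],[0.029,-0.035,0],[0.029,-0.035,0]], twist=[[0,0,0],[0,0,0],[0,0,0],[0,0,0],[0,0,0],[0,0,0],[0,0,0],[0,0,0],[0,0,0],[0,0,0]], fingers=[1,1,1,1,1,1,1,1,1,1])

```text
time: 2.1
position: [0.4136, 0.2021, 0.2524]
tool_rot: [-1.698, 2.643, 0.0]
ft_force: [1.4, 0.9, 0.1]
grip_width: 0.012
grip_force: 0.0
```

```bash
python3 -c "
from h import *
import cv2
from bench import get_image
rep(-.083,-.034,.25)
s=ctrl.get_state();np.save('p1.npy',np.r_[s['position'],s['tool_rot']])
cv2.imwrite('pics/w1.png',get_image('wrist')[:,:,::-1])"
```

```text
t 2.1 pos [0.414 0.202 0.252] x,y axes [-0.416 -0.91  -0.   ] [-0.91   0.416  0.   ] F [1.4 0.9 0.1] q [-0.6  -0.1   0.09  1.85  0.01  1.39  2.19] grip 0.012235884541124743
dp tool [ 0.0796 -0.0711  0.0024]
```

View pics/w1.png

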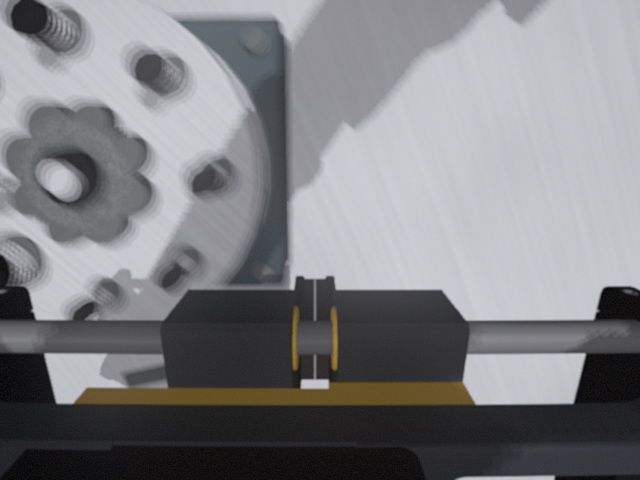

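```bash
python3 -c "
from h import *
p=np.load('p1.npy');ps=(p[:3],p[3:])
q=np.load('press.npy');Rm=np.array([[np.cos(q[2]),-np.sin(q[2])],[np.sin(q[2]),np.cos(q[2])]])
for n,uv,z in(('nut',(57,180),.19),('k3',(205,182),.196),('k4',(149,70),.196),('k5',(30,17),.196),('corner+',(284,20),.084),('corner2',(284,282),.084)):
    w=at('wrist',uv,z,ps);print(n,w.round(4),((w-q[:2])@Rm).round(4))
rep(-.083,-.034,.25)"
```

```text
nut [0.5378 0.0911] [ 0.0051 -0.0038]
k3 [0.453  0.1307] [-0.0885 -0.003 ]
k4 [0.4511 0.0635] [-0.0624 -0.0649]
k5 [0.4958 0.0132] [-0.0008 -0.0921]
corner+ [0.3679 0.0424] [-0.1293 -0.1186]
corner2 [0.4673 0.2475] [-0.124   0.1092]
t 2.15 pos [0.417 0.194 0.252] x,y axes [-0.425 -0.905  0.003] [-0.905  0.425 -0.004] F [ 1.6 -5.6 -0.5] q [-0.6  -0.1   0.1   1.85  0.01  1.39  2.2 ] grip 0.003931194501527215
dp tool [ 0.0727 -0.0648  0.0029]
```

Wrist view: nut at (57,180), pin k3 at (205,182), k4 at (149,70). These agree with the fit to about 4 mm.

>>> apply_moves(dp=[[0.02,-0.018,0],[0.02,-0.018,0],[0.02,-0.015,0],[0.015,-0.012,0],[0,0,0],[0,0,0]], twist=[[0,0,0],[0,0,0],[0,0,0],[0,0,0],[0,0,0],[0,0,0]], fingers=[1,1,1,1,1,1])

```text
time: 2.75
position: [0.4391, 0.1102, 0.2523]
tool_rot: [1.698, -2.643, -0.001]
ft_force: [-0.3, 0.2, 0.4]
grip_width: 0.008
grip_force: 0.0
```

```bash
python3 -c "
from h import *
rep(-.083,-.034,.18)"
```

```text
t 2.75 pos [0.439 0.11  0.252] x,y axes [-0.416 -0.909 -0.   ] [-0.909  0.416  0.001] F [-0.3  0.2  0.4] q [-0.52 -0.12  0.2   1.87  0.02  1.39  2.39] grip 0.008205332816681187
dp tool [ 0.0066 -0.0098  0.0723]
```

>>> apply_moves(dp=[[0.007,-0.009,0],[0,0,0.02],[0,0,0.025],[0,0,0.02],[0,0,0.007],[0,0,0]], twist=[[0,0,0],[0,0,0],[0,0,0],[0,0,0],[0,0,0],[0,0,0]], fingers=[1,1,1,1,1,1])

```text
time: 3.35
position: [0.4441, 0.0996, 0.1798]
tool_rot: [1.698, -2.641, -0.0]
ft_force: [-0.5, -0.2, 1.5]
grip_width: 0.006
grip_force: 0.0
```

```bash
python3 -c "
from h import *
rep(-.082,.035,.18)"
```

```text
t 3.35 pos [0.444 0.1   0.18 ] x,y axes [-0.415 -0.91   0.002] [-0.91   0.415  0.001] F [-0.5 -0.2  1.5] q [-0.5  -0.07  0.22  1.97  0.02  1.24  2.42] grip 0.006243272680245768
dp tool [-0.0699 -0.0017 -0.0003]
```

>>> apply_moves(dp=[[-0.008,0.003,0],[-0.008,0.002,0],[-0.008,0.001,0],[-0.008,0.001,0],[-0.008,0,0],[-0.008,-0.001,0],[-0.008,-0.002,0],[-0.008,-0.003,0],[-0.008,-0.003,0],[0,0,0]], twist=[[0,0,0],[0,0,0],[0,0,0],[0,0,0],[0,0,0],[0,0,0],[0,0,0],[0,0,0],[0,0,0],[0,0,0]], fingers=[1,1,1,1,1,1,1,1,1,1])

```text
time: 4.35
position: [0.4772, 0.1662, 0.1813]
tool_rot: [-1.699, 2.64, 0.001]
ft_force: [0.1, 0.2, -0.4]
grip_width: -0.0
grip_force: 0.0
```

```bash
python3 -c "
from h import *
import cv2
from bench import get_image
rep(-.082,.035,.18)
cv2.imwrite('pics/t2.png',get_image('top')[:,:,::-1])"
```

```text
t 4.35 pos [0.477 0.166 0.181] x,y axes [-0.414 -0.91  -0.002] [-0.91   0.414 -0.001] F [ 0.1  0.2 -0.4] q [-0.55  0.04  0.17  1.87 -0.01  1.24  2.33] grip -0.000304283977278525
dp tool [0.0044 0.0008 0.0013]
```

View pics/t2.png

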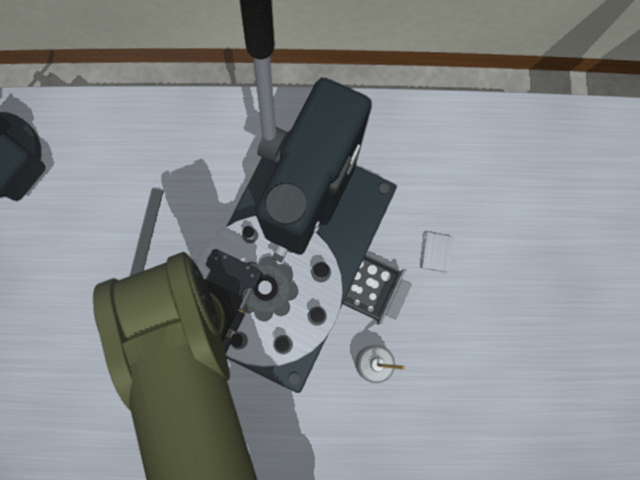

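The small punch next in line now shows at (250,233), so the turret has stepped and the big punch is hidden under the head. Force is about zero, so it has snapped in. Next I'll rise and turn the hand half round for the drawer (joint 7 range).

>>> apply_moves(dp=[[0.004,0,-0.01],[0,0,-0.02],[0,0,-0.03],[0,0,-0.03],[0,0,0],[0,0,0],[0,0,0],[0,0,0],[0,0,0],[0,0,0]], twist=[[0,0,0],[0,0,0.0],[0,0,0.14],[0,0,0.149],[0,0,0.149],[0,0,0.149],[0,0,0.149],[0,0,0.149],[0,0,0.149],[0,0,0.149]], fingers=[1,1,1,1,1,1,1,1,1,1])

```text
time: 5.4
position: [0.4744, 0.1606, 0.2717]
tool_rot: [0.073, 3.14, 0.001]
ft_force: [0.3, 1.0, 0.4]
grip_width: 0.007
grip_force: 0.0
```

>>> apply_moves(dp=[[0,0,0],[0,0,0],[0,0,0],[0,0,0],[0,0,0],[0,0,0],[0,0,0],[0,0,0],[0,0,0],[0,0,0]], twist=[[0,0,0.149],[0,0,0.149],[0,0,0.149],[0,0,0.149],[0,0,0.149],[0,0,0.149],[0,0,0.149],[0,0,0.149],[0,0,0.149],[0,0,0.149]], fingers=[1,1,1,1,1,1,1,1,1,1])

```text
time: 6.4
position: [0.4744, 0.1606, 0.2717]
tool_rot: [2.183, 2.259, 0.002]
ft_force: [-0.2, -0.3, 0.4]
grip_width: 0.005
grip_force: 0.0
```

>>> apply_moves(dp=[[0,0,0],[0,0,0],[0,0,0],[0,0,0]], twist=[[0,0,0.149],[0,0,0.149],[0,0,0.149],[0,0,0]], fingers=[1,1,1,1])

```text
time: 6.8
position: [0.4745, 0.1606, 0.2716]
tool_rot: [-2.625, -1.726, -0.002]
ft_force: [0.4, 0.6, 0.3]
grip_width: 0.006
grip_force: 0.0
```

```bash
python3 -c "
from h import *
rep(-.04,-.10,.27)
rep(.10,-.245,.27)"
```

```text
t 6.8 pos [0.474 0.161 0.272] x,y axes [0.396 0.918 0.001] [ 0.918 -0.396  0.001] F [0.4 0.6 0.3] q [-0.53 -0.02  0.15  1.74  0.    1.42 -0.79] grip 0.005544143301783167
dp tool [-0.134   0.0386  0.0014]
t 6.8 pos [0.474 0.161 0.272] x,y axes [0.396 0.918 0.001] [ 0.918 -0.396  0.001] F [0.4 0.6 0.3] q [-0.53 -0.02  0.15  1.74  0.    1.42 -0.79] grip 0.005544143301783167
dp tool [-0.2819  0.1755  0.0014]
```

>>> apply_moves(dp=[[-0.0335,0.01,0],[-0.0335,0.01,0],[-0.0335,0.01,0],[-0.0335,0.01,0],[-0.03,0.027,0],[-0.03,0.027,0],[-0.03,0.027,0],[-0.03,0.027,0],[-0.028,0.028,0],[0,0,0]], twist=[[0,0,0],[0,0,0],[0,0,0],[0,0,0],[0,0,0],[0,0,0],[0,0,0],[0,0,0],[0,0,0],[0,0,0]], fingers=[1,1,1,1,1,1,1,1,1,1])

```text
time: 7.8
position: [0.5245, -0.1744, 0.271]
tool_rot: [2.626, 1.719, -0.002]
ft_force: [0.6, 0.6, -0.5]
grip_width: 0.007
grip_force: 0.0
```

>>> apply_moves(dp=[[0,0,0],[0,0,0]], twist=[[0,0,0],[0,0,0]], fingers=[1,1])

```text
time: 8.0
position: [0.5247, -0.1667, 0.2707]
tool_rot: [-2.621, -1.731, -0.001]
ft_force: [0.0, 0.8, 0.4]
grip_width: 0.005
grip_force: 0.0
```

```bash
python3 -c "
from h import *
import cv2
from bench import get_image
rep(.10,-.245,.048)
s=ctrl.get_state();np.save('p1.npy',np.r_[s['position'],s['tool_rot']])
cv2.imwrite('pics/w3.png',get_image('wrist')[:,:,::-1])"
```

```text
t 8.0 pos [ 0.525 -0.167  0.271] x,y axes [0.393 0.92  0.001] [ 0.92  -0.393 -0.   ] F [0.  0.8 0.4] q [-0.22  0.09  0.52  1.64 -0.04  1.42 -0.1 ] grip 0.005287704236798954
dp tool [-1.500e-03 -1.000e-04  2.227e-01]
```

View pics/w3.png

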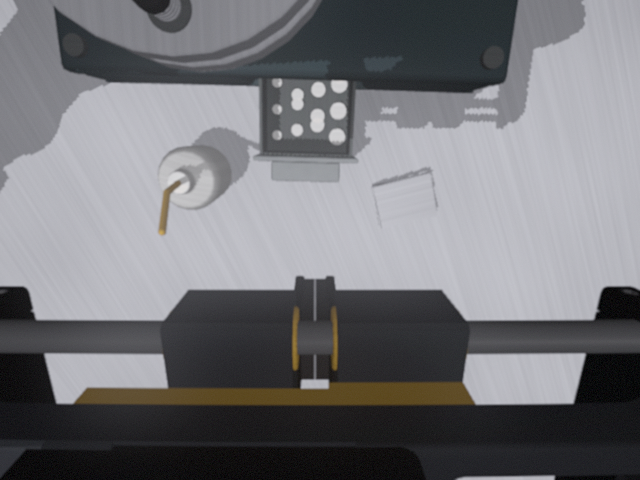

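The wrist view shows the lip's front edge from (272,181) to (340,181), the can at (190,177) and the blanks at (372,184)-(437,208).

```bash
python3 -c "
from h import *
p=np.load('p1.npy');ps=(p[:3],p[3:]);Rt=R.from_rotvec(p[3:]).as_matrix()
for n,uv,z in(('lip',(306,181),.056),('lipL',(272,181),.056),('lipR',(340,181),.056),('canR',(229,177),.06),('spout',(162,233),.163),('blankL',(373,186),.015),('blankB',(382,226),.015)):
    w=at('wrist',uv,z,ps);print(n,w.round(4),'rel TCP in tool',(Rt.T@np.r_[w-p[:2],0])[:2].round(4))"
```

```text
lip [ 0.5275 -0.1382] rel TCP in tool [ 0.0273 -0.0086]
lipL [ 0.4954 -0.1244] rel TCP in tool [ 0.0273 -0.0435]
lipR [ 0.5596 -0.1519] rel TCP in tool [0.0273 0.0263]
canR [ 0.4576 -0.1033] rel TCP in tool [ 0.0319 -0.0866]
spout [ 0.4177 -0.1193] rel TCP in tool [ 0.0016 -0.117 ]
blankL [ 0.5927 -0.178 ] rel TCP in tool [0.0163 0.067 ]
blankB [ 0.5859 -0.2264] rel TCP in tool [-0.0309  0.0798]
```

>>> apply_moves(dp=[[0,-0.003,0.03],[0,0,0.04],[0,0,0.04],[0,0,0.04],[0,0,0.035],[0,0,0.025],[0,0,0.015],[0,0,0],[0,0,0],[0,0,0]], twist=[[0,0,0],[0,0,0],[0,0,0],[0,0,0],[0,0,0],[0,0,0],[0,0,0],[0,0.125,0],[0,0.125,0],[0,0,0]], fingers=[1,1,1,1,1,1,1,1,1,1])

```text
time: 9.05
position: [0.5205, -0.1717, 0.0459]
tool_rot: [-2.504, -1.634, -0.315]
ft_force: [-0.7, -1.0, 0.4]
grip_width: 0.004
grip_force: 0.0
```

>>> apply_moves(dp=[[0.0097,0,0.0025],[0.0097,0,0.0025],[0.0097,0,0.0025],[0.0097,0,0.0025],[0.0097,0,0.0025],[0,0,0]], twist=[[0,0,0],[0,0,0],[0,0,0],[0,0,0],[0,0,0],[0,0,0]], fingers=[1,1,1,1,1,1])

```text
time: 9.65
position: [0.5425, -0.1175, 0.0455]
tool_rot: [-2.491, -1.647, -0.314]
ft_force: [0.2, -0.1, 0.4]
grip_width: 0.005
grip_force: 0.0
```

```bash
python3 -c "
from h import *
import cv2
from bench import get_image
rep(.09,-.15,.045)
cv2.imwrite('pics/t4.png',cv2.resize(get_image('top')[150:400,150:470,::-1],None,fx=2,fy=2))"
```

```text
t 9.65 pos [ 0.543 -0.117  0.046] x,y axes [0.38  0.891 0.249] [ 0.92  -0.392 -0.001] F [ 0.2 -0.1  0.4] q [-0.05  0.29  0.43  1.93 -0.45  0.99  0.22] grip 0.00489387780681898
dp tool [ 0.0403 -0.0049  0.0109]
```

View pics/t4.png

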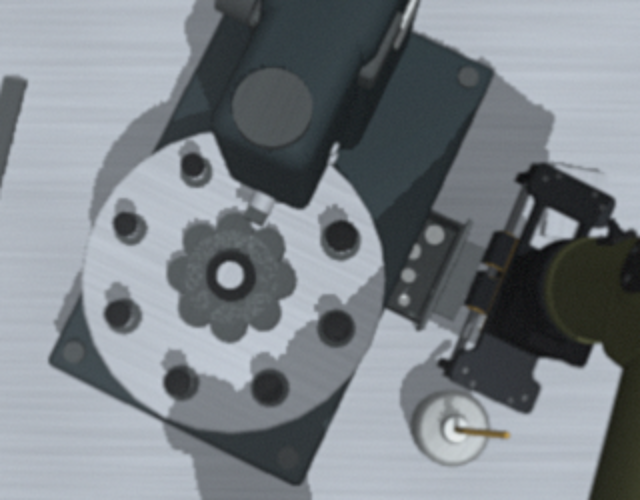

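The drawer is moving in and the hand is clear of the can. I'll keep going, slower near the catch.

>>> apply_moves(dp=[[0.0068,0,0.0017],[0.0068,0,0.0017],[0.0048,0,0.0012],[0.0039,0,0.001],[0,0,0]], twist=[[0,0,0],[0,0,0],[0,0,0],[0,0,0],[0,0,0]], fingers=[1,1,1,1,1])

```text
time: 10.2
position: [0.5505, -0.1011, 0.0453]
tool_rot: [-2.498, -1.642, -0.311]
ft_force: [-0.9, -4.0, 0.9]
grip_width: 0.004
grip_force: 1.9
```

>>> apply_moves(dp=[[0.0029,0,0.0008],[0.0029,0,0.0008],[0,0,0]], twist=[[0,0,0],[0,0,0],[0,0,0]], fingers=[1,1,1])

```text
time: 10.5
position: [0.5535, -0.0942, 0.0454]
tool_rot: [-2.497, -1.642, -0.314]
ft_force: [-0.0, -1.7, -0.2]
grip_width: 0.006
grip_force: 0.8
```

```bash
python3 -c "
from h import *
import cv2
from bench import get_image
rep(.09,-.15,.045)
cv2.imwrite('pics/t5.png',cv2.resize(get_image('top')[150:400,150:470,::-1],None,fx=2,fy=2))"
```

```text
t 10.5 pos [ 0.554 -0.094  0.045] x,y axes [0.384 0.89  0.248] [ 0.918 -0.396  0.   ] F [-0.  -1.7 -0.2] q [-0.08  0.29  0.42  1.92 -0.45  0.98  0.17] grip 0.005565723565580246
dp tool [ 0.0153 -0.006   0.0044]
```

View pics/t5.png

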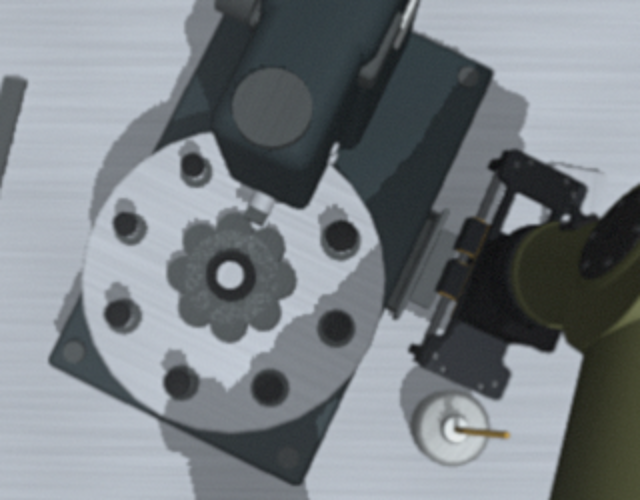

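Force has dropped to 1.7 N with a few mm left. I'll finish in small steps.

>>> apply_moves(dp=[[0.0019,0,0.0005],[0.0019,0,0.0005],[0,0,0]], twist=[[0,0,0],[0,0,0],[0,0,0]], fingers=[1,1,1])

```text
time: 10.85
position: [0.5551, -0.0893, 0.0455]
tool_rot: [-2.494, -1.643, -0.315]
ft_force: [0.0, 0.0, -0.8]
grip_width: 0.004
grip_force: 0.0
```

>>> apply_moves(dp=[[0.0019,0,0.0005],[0.0019,0,0.0005],[0,0,0]], twist=[[0,0,0],[0,0,0],[0,0,0]], fingers=[1,1,1])

```text
time: 11.15
position: [0.5556, -0.0886, 0.0453]
tool_rot: [-2.498, -1.642, -0.311]
ft_force: [-3.2, -4.3, 1.5]
grip_width: 0.005
grip_force: 2.1
```

>>> apply_moves(dp=[[0.0019,0,0.0005],[0.0019,0,0.0005],[0,0,0]], twist=[[0,0,0],[0,0,0],[0,0,0]], fingers=[1,1,1])

```text
time: 11.45
position: [0.5559, -0.0883, 0.045]
tool_rot: [-2.502, -1.641, -0.307]
ft_force: [-7.4, -10.2, 6.2]
grip_width: 0.007
grip_force: 5.0
```

At 10.85 s force fell to 0, so the drawer was drawn away from the finger. After that it met a hard stop, so it is home. I'll back off and check.

>>> apply_moves(dp=[[-0.008,0,-0.002],[-0.019,0,-0.005],[-0.019,0,-0.005],[-0.019,0,-0.005],[0,0,-0.03],[0,0,-0.04],[0,0,-0.045],[0,0,-0.045],[0,0,-0.045],[0,0,0]], twist=[[0,0,0],[0,0,0],[0,0,0],[0,0,0],[0,0,0],[0,0,0],[0,0,0],[0,0,0],[0,0,0],[0,0,0]], fingers=[1,1,1,1,1,1,1,1,1,1])

```text
time: 12.45
position: [0.514, -0.1947, 0.2515]
tool_rot: [-2.504, -1.645, -0.327]
ft_force: [0.8, -0.0, -0.3]
grip_width: 0.006
grip_force: 0.0
```

```bash
python3 -c "
from h import *
import cv2
from bench import get_image
rep(.09,-.15,.045)
cv2.imwrite('pics/t6.png',cv2.resize(get_image('top')[150:400,150:470,::-1],None,fx=2,fy=2))
s=ctrl.get_state();np.save('p1.npy',np.r_[s['position'],s['tool_rot']])
cv2.imwrite('pics/w6.png',get_image('wrist')[:,:,::-1])"
```

```text
t 12.45 pos [ 0.514 -0.195  0.251] x,y axes [0.383 0.89  0.249] [ 0.917 -0.398  0.012] F [ 0.8 -0.  -0.3] q [ 0.    0.1   0.52  1.7  -0.3   1.38  0.17] grip 0.005766012397332054
dp tool [ 0.0686 -0.0123  0.2307]
```

View pics/t6.png

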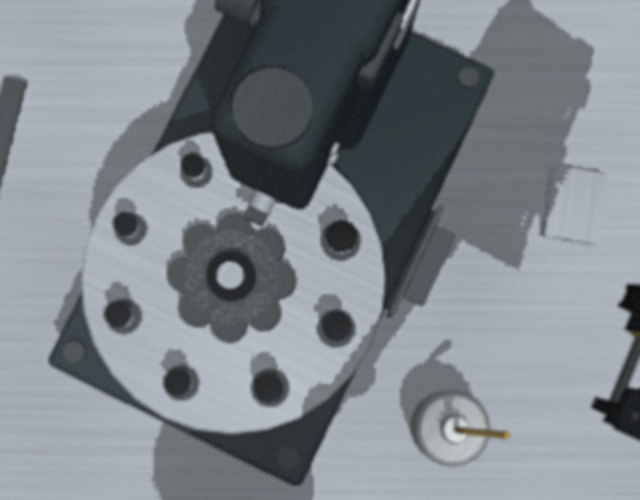

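View pics/w6.png

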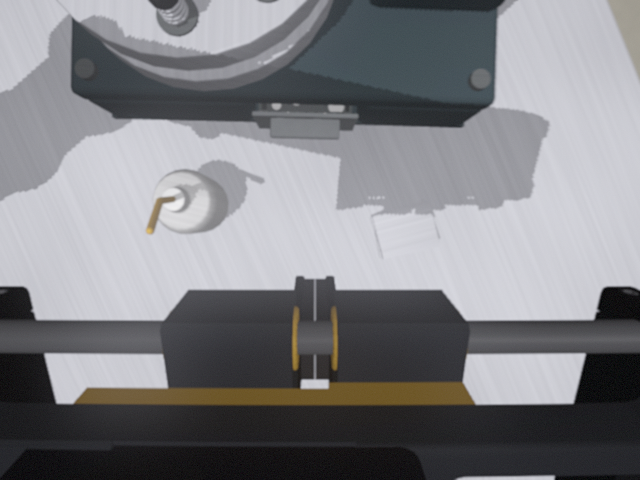

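```bash
python3 -c "
from h import *
p=np.load('p1.npy');ps=(p[:3],p[3:])
q=np.load('press.npy');Rm=np.array([[np.cos(q[2]),-np.sin(q[2])],[np.sin(q[2]),np.cos(q[2])]])
L=lambda w:((w-q[:2])@Rm).round(4)
for n,uv,z in(('lipL',(271,136),.056),('lipR',(340,138),.056),('panelL',(253,114),.059),('panelR',(357,117),.059),('panelbackL',(253,104),.059),('cornR',(494,103),.084),('cornL',(73,95),.084)): print(n,L(at('wrist',uv,z,ps)))
for n,uv,z in(('lipL',(455,232),.053),('lipR',(424,305),.053),('panelL',(440,207),.059),('panelR',(390,316),.059),('cornBR',(494,72),.084),('cornFR',(301,486),.084)): print('top',n,L(at('top',(150+uv[0]/2,150+uv[1]/2),z)))
import cv2
im=cv2.imread('pics/w6.png')[60:160,220:390];cv2.imwrite('pics/c6.png',cv2.resize(im,None,fx=4,fy=4,interpolation=cv2.INTER_CUBIC))
"
```

```text
lipL [ 0.0561 -0.1501]
lipR [ 0.1251 -0.1506]
panelL [ 0.0383 -0.1296]
panelR [ 0.1413 -0.1303]
panelbackL [ 0.0382 -0.1198]
cornR [ 0.2656 -0.1215]
cornL [-0.1245 -0.1224]
top lipL [ 0.1263 -0.1474]
top lipR [ 0.0561 -0.1494]
top panelL [ 0.1398 -0.126 ]
top panelR [ 0.0342 -0.1264]
top cornBR [ 0.2648 -0.1187]
top cornFR [-0.1272 -0.1182]
```

View pics/c6.png

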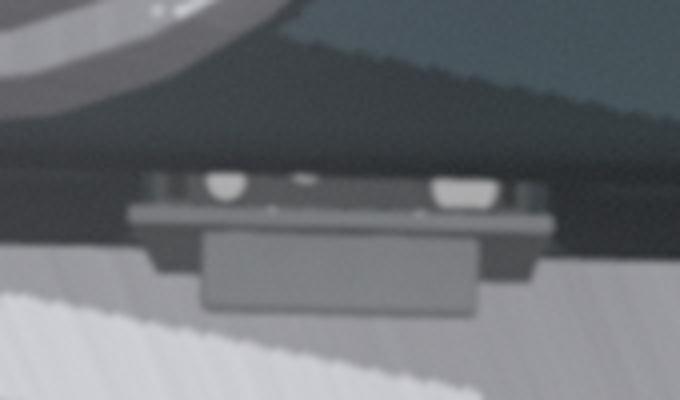

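Both cameras put the lip at y ≈ −150 mm, so the drawer is home. The seven visible punches sit on stations with the small ones next to the ram, so the big one is under it. The can and blanks have not moved, and the robot touches nothing.

```bash
python3 -c "
from bench import ctrl
print(ctrl.close_job())"
```

```text
the job is handed in; nothing more can be done
None
```

The job is handed in: I turned the turret one station clockwise, which puts the big punch under the ram. I then pushed the slug drawer home, and the oil can, file and blanks were left alone (about 12.5 s of the 64 s used).

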